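# Slide a loaded slide tray past the bench tap into the slide dryer

### The job

Push the loaded slide tray along the bench into the bay of the slide dryer, working its ends round so that it goes between the vacuum tap and the flotation bath, until it lies in line with the bay with its leading end fully home against the blower. The slides are wet: the tray must stay flat on the bench and move slowly, so push it with the fingers only, never pick it up. Do not shove the tap, and leave everything else where it stands.

Things in the scene. Friction and masses are not known exactly. Their poses are not given: they have to be found in the camera images.
- tray: Flat aluminium slide tray, loose, 90 wide (own x) x 300 long (own y) x 22 mm high, ten glass slides lying crosswise in a shallow recess (5 mm lip). 0.4 kg give or take 40 %. Too wide to take between the fingers. Origin: centre of its underside, on the bench; z up. At the start its own +y end (the left end, facing the dryer) points at the tap.
- tray_left_end (a point): Middle of the tray's left (+y) end face, 11 mm above its underside: the leading end, which goes into the bay first. Pushed sideways near one end, the tray turns about a point some 60 mm beyond its middle.
- tray_right_end (a point): Middle of the tray's right (-y) end face, 11 mm above its underside: the trailing end.
- dryer: Slide dryer, fixed: white blower housing (240 x 170 mm, 130 high) behind a bay of two steel rails on the bench, open above and at the mouth. Origin: on the bench, middle of the mouth; +y into the bay, +x away from the robot. Rails 34 mm high, 10 thick, inner faces at x = -56 and 56 mm, from y = 0 (mouth) to 240 mm (blower face). The bay has no floor plate: the tray slides on the bench.
- bay_mouth (a point): Middle of the mouth (dryer's origin), 11 mm above the bench. Here each rail ends in a lip 34 mm long that flares outwards at 35 degrees, its outer end at about x = +-84 mm, y = -25 mm. With the tray home its origin is at dryer y = 90 mm and its trailing 60 mm stick out of the mouth.
- bay_back (a point): Middle of the blower face that closes the bay (dryer x = 0, y = 240 mm), 11 mm above the bench: the tray's left end stops here.
- tap: Vacuum tap, fixed: a white pillar standing on the bench before the mouth, on the robot's side of the way in. Origin: on the bench at its axis. Foot flange 44 mm diameter and 10 mm high, pillar 28 mm diameter (36 mm in the head), 148 mm high in all; a thin nozzle points to +y at 112 mm height, 64 mm out from the axis, and a flat grip 36 mm long lies on top along y.
- bath: Round tissue flotation bath with its black lid on, fixed: 230 mm diameter, 112 mm high over the lid's knob. Origin: on the bench at its axis. It blocks the straight run-up to the bay on the side away from the robot.
- jar: Glass staining jar, loose bystander, 62 x 38 x 83 mm; origin: centre of its underside.
- wash_bottle: Wash bottle, loose bystander, 62 mm diameter, 180 mm high; origin: centre of its underside.
- cassettes: Stack of four tissue cassettes, loose bystander, 28 x 40 x 25 mm; origin: centre of its underside.
- forceps: Forceps, loose bystander, 18 x 130 x 8 mm, lying along own y; origin: about the middle, on the bench.
- dropper: Small dropper bottle, loose bystander, 36 mm diameter, 75 mm high; origin: centre of its underside.

How it is judged:
On the way:
1. the tray's left end has entered the mouth of the bay, between the rails (y of tray_left_end in the frame of dryer between 0.015 and 0.2 m and x of tray_left_end in the frame of dryer between -0.04 and 0.04 m), for 0.05 s.
At the end, for the whole second after the job is handed in: The tray lies flat and at rest on the bench between the rails, its left end within 10 mm of the blower face and within 20 mm of the bay's centre line, its long axis within 0.09 rad (5 degrees) of the bay's (y of tray_left_end in the frame of dryer above 0.23 m and x of tray_left_end in the frame of dryer between -0.02 and 0.02 m and angle between the y axis of tray and the y axis of dryer, either way round below 0.09 rad and height (world z) of tray below 0.006 m and angle between tray's own z axis and vertical below 0.04 rad and linear speed of tray below 0.01 m/s); the robot touches nothing.
It fails at once if the tray is lifted or tipped: an end more than 8 mm off the bench, or tilted more than 0.06 rad (height (world z) of any of tray_left_end, tray_right_end above 0.019 m or angle between tray's own z axis and vertical above 0.06 rad).
It fails at once if the tray moves faster than 0.4 m/s (linear speed of tray above 0.4 m/s).
It fails at once if the robot shoves the tap with more than 15 N (contact force between any of the arm, the fingers and tap above 15 N).
It fails at once if a bystander (jar, wash bottle, cassettes, forceps, dropper bottle) is moved more than 20 mm (distance of any of jar, wash_bottle, cassettes, forceps, dropper from where it was at the start of the episode above 0.02 m).
It also fails if it takes over 58 s, if anything falls off the work surface, if the arm or the gripper's body presses on something with over 40 N, if the wrist force passes 120 N, or if a joint passes its speed limit or range.

### The arm

A 7-joint arm with a two-finger parallel gripper is mounted at the origin on the work surface. World frame = base frame: x ahead of the robot, y to its left, z up, the work surface at z = 0. Lengths are in m, angles in rad, forces in N, time in s.
With the tool pointing down it reaches from about 0.35 to 0.9 m from the base axis. Payload 8.1 kg.
Tool frame: the origin (TCP) lies at the very end of the fingers, on their centre line; the grasp point (between the pads) lies 19 mm behind it (arm.tcp_to_grasp is the distance from the TCP to the grasp point, in m); z points along the fingers, y is the line along which they close (so a half turn about z gives the same grasp; the last joint's range is limited). The gripper opens to 92 mm and grips with 3 to 60 N. Pads are 19 mm wide; open, the fingers measure 130 mm over their backs; the gripper's body (75 mm by 190 mm) begins 47 mm behind the grasp point.
Start: joints at [1.027, 0.434, 0.025, 1.573, -0.012, 1.134, -0.075], TCP at [0.267, -0.565, 0.195] pointing down, gripper open.
Joint ranges: [-2.62, 2.62], [-0.44, 2.09], [-1.27, 1.32], [0.08, 2.57], [-1.32, 4.46], [0.12, 2], [-2.74, 2.74]. Speed limits (rad/s): [2.22, 2.22, 3.01, 3.01, 3.14, 3.14, 3.14].

### API

Orientations are given as a rotation vector (axis times angle).
In Python, from cell import arm gives the robot as it stands.
- The arm moves only by the shell command python3 nudge.py [FORCE], which reads ROWS from standard input. ROWS is one flat JSON list of numbers that holds 1 to 10 rows one after another, with no inner brackets; each row has 5 numbers: dx, dy, dz in shares of the most that a row can go, 1 being 50 mm, then a turn about the tool's z in shares of 4 rad (1.0 is 4 rad), then the opening from 0.0 (shut) to 1.0 (fully open); each row shifts and turns the commanded pose from where the row before left it, along the tool's axes as they then stand; what a row does not reach is not made up. A row lasts 1/10 s, in which the tool goes at most 0.05 m and 0.15 rad, less where a joint would pass 70% of its speed; a pose out of reach is approached as far as the arm can. The fingers move at their own pace and stop on an object; FORCE is the grip in N (left out, the last holds). Time passes only in rows, so rows that do not move let the fingers close. It prints the time, the measured TCP pose, the force, the opening and the grip force at its end. A shift or turn number past 1, either way, is cut back to 1. Input that does not fit is refused with a message, and nothing moves.
- arm.observe(): the state, without advancing time (a new reading comes with each control period).
- arm.get_image(name): name is "scene" or "top" or "wrist"; returns a dict with "image" (400x640x3 uint8, blue, green, red), "fx", "fy", "cx", "cy" (pixels), "distortion" ([k1, k2, p1, p2, k3] as OpenCV has them; the pictures are not rectified), "cam_to_world" (4x4, takes a point from camera to world coordinates); the wrist camera has in their place "mount" (4x4, takes a point from camera to tool coordinates, whose origin is the TCP and whose axes are the flange's). Camera axes: x right, y down, z forward; pixel columns grow to the right and rows downward; lengths in m; the calibration is good to about 2 mm. A picture is of the moment at which its call begins: read the wrist's pose just before it. There is no depth.
- arm.sign_off(): hands the job in; it is judged then, once.
The state is a dict: "clock": time; "joints": joint angles; "dq": joint speeds; "joint_efforts": joint torques, N m; "position": TCP position; "ee_rot": TCP orientation; "force": force on the tool from outside, world axes, zero at the start; "ft_torque": the same for the moment, N m; "width": opening from 0.0 (shut) to 1.0 (fully open); "gripper_force": force on a finger pad.
Only numpy, scipy, OpenCV 4.12 (cv2) and the standard library are available. Lean on these libraries where they do the work, as an engineer would, in place of code of your own. Each camera call takes 0.05 s, during which the arm holds its last target. There are 200 camera calls.

## Working session

There is one attempt and no reset: what is moved stays moved. The work goes in short steps, Python scripts to look and compute and a shell command to move; the robot and the scene stay as the last step left them, time stands still between calls to the robot, and variables do not carry over. Pictures are saved under pics/ and viewed, at most 10 in all, crops included, and the job is handed in when it is done.

```bash
ls; mkdir -p pics; python3 - <<'E'
from cell import arm
import cv2
for n in("top","scene"):
    d=arm.get_image(n); cv2.imwrite(f"pics/{n}0.png",d["image"])
    print(n,d["fx"],d["fy"],d["cx"],d["cy"],d["distortion"],d["cam_to_world"])
s=arm.observe();print(s["clock"],s["position"],s["ee_rot"],s["force"],s["width"])
E
```

```text
cell.py
nudge.py
pics
top 462.3619639493146 462.3619639493146 316.3233496416715 205.15198615275537 [-0.07607418  0.          0.          0.          0.        ] [[-0.00912346 -0.98162218  0.19061651  0.3602751 ]
 [-0.99993109  0.00754751 -0.00899204 -0.06383399]
 [ 0.00738811 -0.19068541 -0.98162339  1.26959798]
 [ 0.          0.          0.          1.        ]]
scene 468.42772555190044 468.42772555190044 326.57940589243196 205.1478057387298 [-0.03326434  0.          0.          0.          0.        ] [[-0.73895082  0.54495627 -0.39619989  1.07970516]
 [ 0.67364708  0.60832118 -0.41969626  0.42323483]
 [ 0.01230067 -0.57703379 -0.81662764  1.04449155]
 [ 0.          0.          0.          1.        ]]
0.1 [ 0.26641155 -0.56485484  0.19434841] [-3.06435487e+00 -6.86435238e-01  6.24120754e-04] [ 0.26499536 -0.33469359 -0.35755544] 0.9965657586424
```

View pics/top0.png

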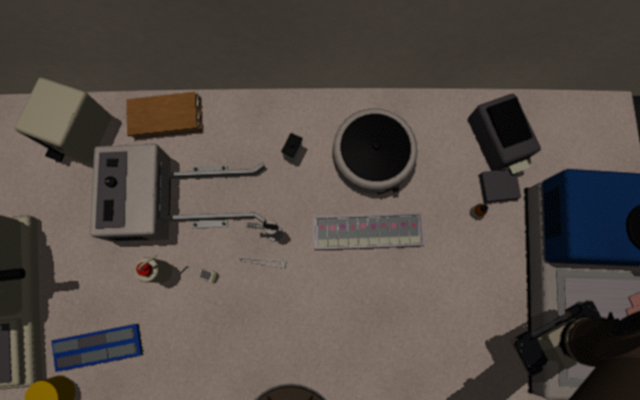

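View pics/scene0.png

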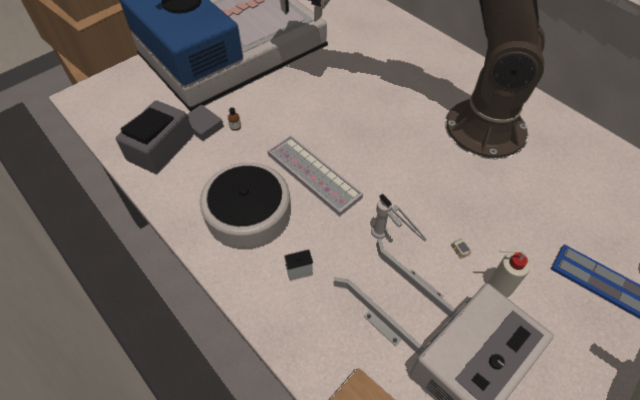

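The top view shows the tray at about (314–422, 215–249), the bath at (375,150), the tap near (268,230) and the rails from (173,175)/(173,217) to (262,168)/(262,218). The jar is at (292,147) and the forceps at (262,263). I'll measure on an enlarged crop.

```bash
cat > h.py <<'E'
import numpy as np, cv2
from cell import arm
def ray(d,px,z):
    K=np.array([[d["fx"],0,d["cx"]],[0,d["fy"],d["cy"]],[0,0,1]]);T=np.array(d["cam_to_world"])
    u=cv2.undistortPoints(np.array(px,float).reshape(-1,1,2),K,np.array(d["distortion"])).reshape(-1,2)
    v=np.c_[u,np.ones(len(u))]@T[:3,:3].T
    return T[:3,3]+v*((z-T[2,3])/v[:,2])[:,None]
def proj(d,P):
    K=np.array([[d["fx"],0,d["cx"]],[0,d["fy"],d["cy"]],[0,0,1]]);T=np.linalg.inv(np.array(d["cam_to_world"]))
    return cv2.projectPoints(np.array(P,float).reshape(-1,1,3),cv2.Rodrigues(T[:3,:3])[0],T[:3,3],K,np.array(d["distortion"]))[0].reshape(-1,2)
E
python3 - <<'E'
from h import *
d=arm.get_image("top")
c=d["image"][130:270,160:430]
c=cv2.resize(c,None,fx=2.95,fy=2.95,interpolation=cv2.INTER_CUBIC)
cv2.imwrite("pics/crop1.png",np.clip(c*1.6,0,255).astype('uint8'))
print(ray(d,[[314,218],[420,214],[422,246],[315,250]],.022).round(3))
print(ray(d,[[173,177],[262,170],[173,218],[262,217]],.034).round(3))
print(ray(d,[[268,236]],0).round(3), ray(d,[[375,150]],.1).round(3))
E
```

```text
[[ 0.567 -0.069  0.022]
 [ 0.576 -0.361  0.022]
 [ 0.487 -0.362  0.022]
 [ 0.479 -0.071  0.022]]
[[0.683 0.321 0.034]
 [0.7   0.074 0.034]
 [0.568 0.315 0.034]
 [0.569 0.072 0.034]]
[[0.521 0.059 0.   ]] [[ 0.735 -0.231  0.1  ]]
```

View pics/crop1.png

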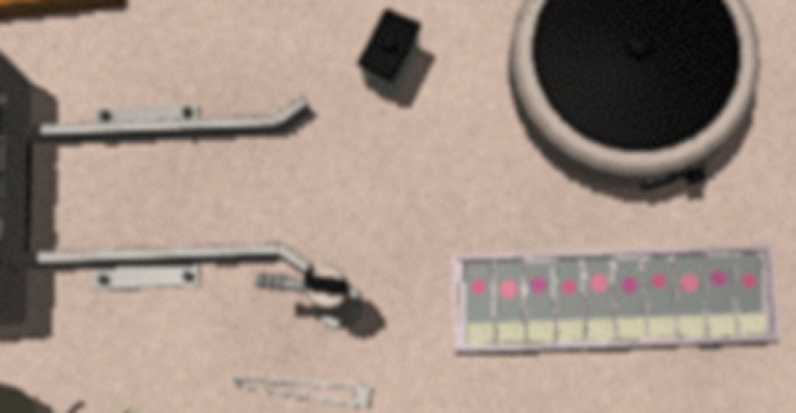

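```bash
python3 - <<'E'
from h import *
d=arm.get_image("top"); s=arm.get_image("scene")
f=lambda l:np.array(l)/2.95+[160,130]
print("tray",ray(d,f([[456,257],[772,249],[776,341],[457,352]]),.022).round(3).tolist())
print("rail tops: far back,far kink,far tip,near back,near kink,near tip\n",ray(d,f([[40,130],[280,124],[308,104],[38,258],[280,250],[308,268]]),.034).round(3))
print("tap grip",ray(d,f([[328,282]]),.148).round(3),"tap foot scene",ray(s,[[379,233]]  ,.01).round(3),"tap head scene",ray(s,[[385,201]],.148).round(3))
print("bath lid",ray(d,f([[637,48]]),.105).round(3),"scene",ray(s,[[244,190]],.11).round(3))
print("bath front rim",ray(d,f([[640,178]]),.085).round(3))
print("jar top",ray(d,f([[390,42]]),.083).round(3),"forceps",ray(d,f([[238,382],[370,395]]),.005).round(3))
c=s["image"][130:330,180:500]
cv2.imwrite("pics/crop2.png",np.clip(cv2.resize(c,None,fx=2.5,fy=2.5,interpolation=cv2.INTER_CUBIC)*1.5,0,255).astype('uint8'))
E
```

```text
tray [[0.569, -0.07, 0.022], [0.574, -0.365, 0.022], [0.488, -0.365, 0.022], [0.481, -0.07, 0.022]]
rail tops: far back,far kink,far tip,near back,near kink,near tip
 [[0.691 0.32  0.034]
 [0.695 0.094 0.034]
 [0.714 0.068 0.034]
 [0.569 0.316 0.034]
 [0.575 0.092 0.034]
 [0.558 0.066 0.034]]
tap grip [[0.528 0.037 0.148]] tap foot scene [[0.536 0.048 0.01 ]] tap head scene [[0.534 0.046 0.148]]
bath lid [[ 0.744 -0.233  0.105]] scene [[ 0.749 -0.229  0.11 ]]
bath front rim [[ 0.629 -0.235  0.085]]
jar top [[ 0.758 -0.011  0.083]] forceps [[0.456 0.132 0.005]
 [0.444 0.01  0.005]]
```

View pics/crop2.png

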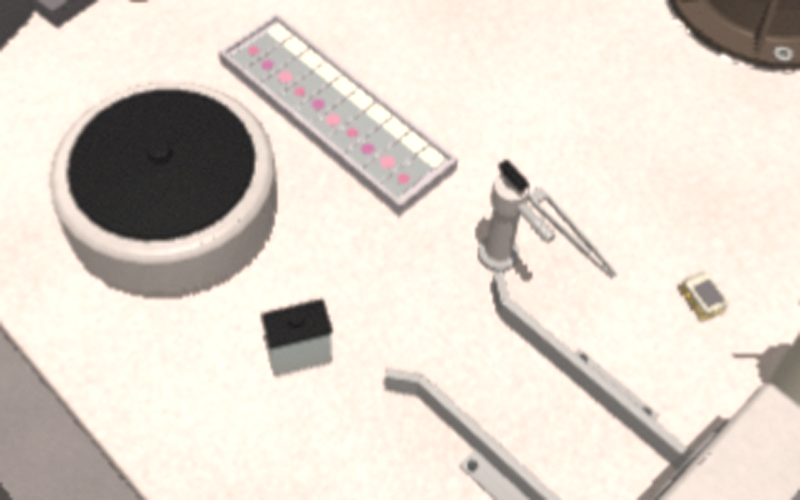

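Estimates in m:
- **Tray:** centre (0.528, -0.217), yaw about +0.02.
- **Bay:** mouth (0.635, 0.092), back near (0.630, 0.33).
- **Tap:** (0.533, 0.045).
- **Bath:** axis (0.742, -0.232), radius 0.115.

These agree with the given sizes (tray 88×295, rail spacing about 120, bath edge at x≈0.628).

Plan: shut the fingers and push the tray's left part to +x until yaw is about -0.28. Then push the trailing end along.

The rows are not in the units I measure in: shifts go in shares of 50 mm and turns go in shares of 4 rad. I convert before sending: -0.043 m is -0.86, -0.04 m is -0.8, 0.147 rad / 4 = 0.0368.

```bash
echo '[0,0,0,0.0368,0,0,0,0,0.0368,0,0,0,0,0.0365,0,0.2,-0.8,0,0,0,0.34,-0.86,0,0,0,0.34,-0.86,0,0,0,0.34,-0.86,0,0,0,0.34,-0.86,0,0,0,0.34,-0.86,0,0,0,0.34,-0.86,0,0,0]' | python3 nudge.py 10
```

```text
clock: 1.25
position: [0.3788, -0.2654, 0.1952]
ee_rot: [3.141, 0.001, 0.001]
force: [-0.0, -0.2, 0.6]
width: 0.176
gripper_force: 0.0
```

Scaled: 0.045 m is 0.9, -0.04 m is -0.8.

```bash
echo '[0.3,-0.8,0,0,0,0.3,-0.8,0,0,0,0.3,-0.8,0,0,0,0.24,-0.3,0.5,0,0,0,0,0.9,0,0,0,0,0.9,0,0,0,0,0.8,0,0,0,0,0.4,0,0,0,0,0.16,0,0,0,0,0,0,0]' | python3 nudge.py
```

```text
clock: 2.25
position: [0.4349, -0.132, 0.0115]
ee_rot: [-3.141, -0.001, 0.002]
force: [-0.0, -0.0, -0.7]
width: 0.01
gripper_force: 0.0
```

Scaled: 0.012 m is 0.24, 0.008 m is 0.16.

```bash
echo '[0.24,0,0,0,0,0.24,0,0,0,0,0.16,0,0,0,0,0.16,0,0,0,0,0.16,0,0,0,0,0.16,0,0,0,0,0.16,0,0,0,0,0.16,0,0,0,0,0.16,0,0,0,0,0,0,0,0,0]' | python3 nudge.py; cat > tr.py <<'E'
import sys
from h import *
# fit tray pose from top image: bright lip outline by matching mask of projected outline
from scipy.optimize import minimize
def corners(x,y,a):
    c,s=np.cos(a),np.sin(a)
    return [[x+c*u-s*v,y+s*u+c*v,.022] for u,v in((.0435,.1485),(-.0435,.1485),(-.0435,-.1485),(.0435,-.1485))]
def save(name,box,f):
    d=arm.get_image("top");x0,y0,x1,y1=box
    c=cv2.resize(d["image"][y0:y1,x0:x1],None,fx=f,fy=f,interpolation=cv2.INTER_CUBIC)
    cv2.imwrite(name,np.clip(c*1.6,0,255).astype('uint8'));return d
def fit(d,p0):
    # template: tray-frame rectification; lip is bright/pinkish vs bench, recess grey. use edge distance
    g=cv2.GaussianBlur(d["image"],(3,3),0).astype(np.float32)
    lab=cv2.cvtColor(g/255,cv2.COLOR_BGR2Lab)
    b=lab[...,2]-0  # bench is warm (b high), tray aluminium cold
    def m(P): 
        q=proj(d,P).astype(np.float32); return cv2.remap(b,q[:,0].reshape(-1,1),q[:,1].reshape(-1,1),cv2.INTER_LINEAR).ravel()
    t=np.linspace(-.13,.13,40);w=np.linspace(-.035,.035,12)
    def ring(p,k):
        x,y,a=p;c,s=np.cos(a),np.sin(a);L=[]
        for sg in(1,-1):
            L+= [(sg*(.045+k),v) for v in t]+[(u,sg*(.15+k)) for u in w]
        L=np.array(L);return np.c_[x+c*L[:,0]-s*L[:,1],y+s*L[:,0]+c*L[:,1],np.full(len(L),.022)]
    cost=lambda p:-np.mean(np.clip(m(ring(p,.004))-m(ring(p,-.002)),-4,4))
    best=min((minimize(cost,np.array(p0)+np.array(o),method="Nelder-Mead",options=dict(initial_simplex=np.array(p0)+np.array(o)+np.array([[0,0,0],[.012,0,0],[0,.012,0],[0,0,.05]]))) for o in((0,0,0),(.01,0,0),(-.01,0,0),(0,.01,0),(0,-.01,0),(0,0,.06),(0,0,-.06))),key=lambda r:r.fun)
    x,y,a=best.x
    print("tray",best.x.round(3),"cost",round(best.fun,2),"left",(round(x-.15*np.sin(a),3),round(y+.15*np.cos(a),3)),"right",(round(x+.15*np.sin(a),3),round(y-.15*np.cos(a),3)))
    return best.x
def draw(name,d,p,box=(160,130,430,270),f=2.9):
    x0,y0,x1,y1=box
    c=np.clip(cv2.resize(d["image"][y0:y1,x0:x1],None,fx=f,fy=f,interpolation=cv2.INTER_CUBIC)*1.6,0,255).astype('uint8')
    q=(proj(d,corners(*p))-[x0,y0])*f
    cv2.polylines(c,[q.astype(int).reshape(-1,1,2)],True,(0,255,0),1);cv2.imwrite(name,c)
E
python3 - <<'E'
from tr import *
d=arm.get_image("top");p=fit(d,(.55,-.217,-.25));draw("pics/t1.png",d,p)
E
```

```text
clock: 3.25
position: [0.5167, -0.132, 0.0121]
ee_rot: [3.142, 0.002, 0.002]
force: [0.7, -0.2, 0.4]
width: 0.002
gripper_force: 0.0
tray [ 0.529 -0.216  0.033] cost -1.71 left (np.float64(0.524), np.float64(-0.066)) right (np.float64(0.534), np.float64(-0.366))
```

View pics/t1.png

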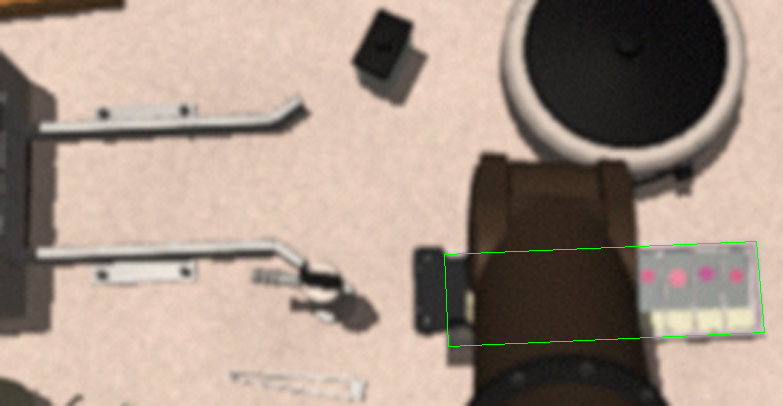

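The arm hides most of the tray. Its visible right end at (757–763, 242–332) has hardly turned, so I'll check from the scene camera.

```bash
python3 - <<'E'
from tr import *
s=arm.get_image("scene")
c=s["image"][100:260,200:440]
cv2.imwrite("pics/s1.png",np.clip(cv2.resize(c,None,fx=3,fy=3,interpolation=cv2.INTER_CUBIC)*1.5,0,255).astype('uint8'))
print((proj(s,[arm.observe()["position"]])-[200,100])*3)
E
```

```text
[[412.56858404 261.80317108]]
```

View pics/s1.png

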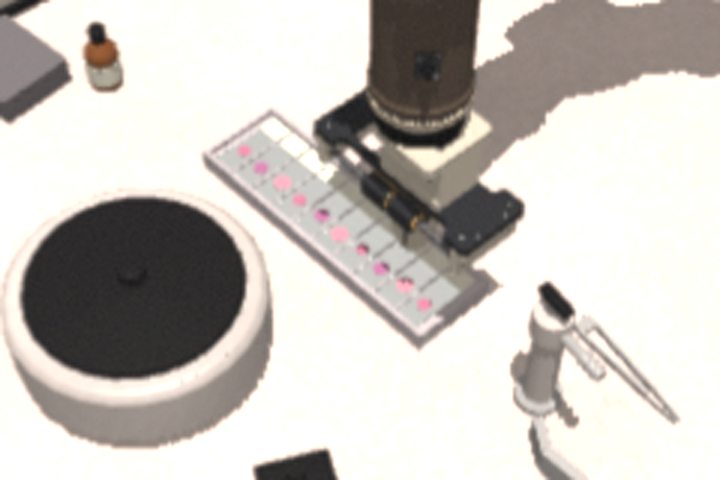

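The left corner is still at (340,216) in the full frame, where it started. The tray didn't move, and the closed fingertips at about (410,237) hover over it, above the reported TCP. I'll zoom in before moving.

```bash
python3 - <<'E'
from tr import *
s=arm.get_image("scene"); o=arm.observe(); P=np.array(o["position"])
x0,y0,f=290,125,7
c=s["image"][y0:y0+85,x0:x0+95]
c=np.clip(cv2.resize(c,None,fx=f,fy=f,interpolation=cv2.INTER_CUBIC)*1.5,0,255).astype('uint8')
for dz in(0,.01,.02,.03):
    q=(proj(s,[P+[0,0,dz]])[0]-[x0,y0])*f; cv2.circle(c,tuple(q.astype(int)),4,(0,255,0) if dz else (0,0,255),-1)
cv2.imwrite("pics/s2.png",c)
E
```

```text
(no output)
```

View pics/s2.png

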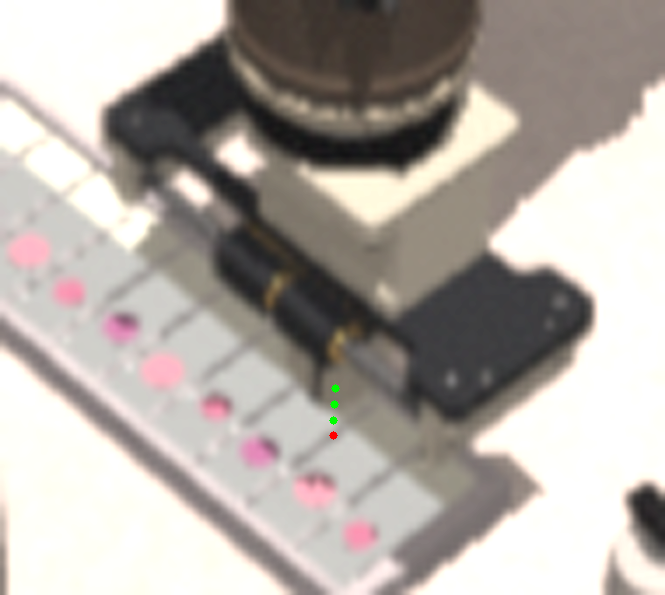

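The fingertips stand about 20–30 mm above the nominal TCP when shut, so they passed over the lip. I'll lift, back off, and descend gently until I feel the bench.

Scaled: -0.044 m is -0.88, -0.03 m is -0.6.

```bash
echo '[0,0,-0.6,0,0,-0.8,0,0,0,0,-0.88,0,0,0,0,0,0,0.6,0,0,0,0,0.08,0,0,0,0,0.06,0,0,0,0,0,0,0]' | python3 nudge.py; echo '[0,0,0.06,0,0,0,0,0.06,0,0,0,0,0,0,0]' | python3 nudge.py
```

```text
clock: 4.1
position: [0.4323, -0.1321, 0.0052]
ee_rot: [-3.142, -0.002, -0.001]
force: [-0.4, 0.3, 0.1]
width: 0.005
gripper_force: 0.0
clock: 4.4
position: [0.4315, -0.1321, -0.0012]
ee_rot: [-3.142, -0.001, 0.0]
force: [-0.1, -0.3, 0.2]
width: 0.005
gripper_force: 0.0
```

Scaled: 0.003 m is 0.06.

```bash
echo '[0,0,0.06,0,0,0,0,0.06,0,0,0,0,0,0,0]' | python3 nudge.py;echo '[0,0,0.06,0,0,0,0,0,0,0]' | python3 nudge.py;echo '[0,0,0.04,0,0,0,0,0,0,0]' | python3 nudge.py
```

```text
clock: 4.7
position: [0.4311, -0.1321, -0.0073]
ee_rot: [-3.142, -0.001, 0.001]
force: [-0.2, 0.3, 0.4]
width: 0.004
gripper_force: 0.0
clock: 4.9
position: [0.4312, -0.1322, -0.0103]
ee_rot: [-3.142, -0.001, 0.001]
force: [-0.8, 0.1, 0.9]
width: 0.004
gripper_force: 0.0
clock: 5.1
position: [0.4313, -0.1322, -0.0121]
ee_rot: [3.142, 0.001, -0.0]
force: [-0.7, -0.1, 0.9]
width: 0.003
gripper_force: 0.0
```

Scaled: 0.002 m is 0.04.

```bash
echo '[0,0,0.04,0,0,0,0,0,0,0]' | python3 nudge.py;echo '[0,0,0.04,0,0,0,0,0,0,0]' | python3 nudge.py ;echo '[0,0,0.04,0,0,0,0,0,0,0]' | python3 nudge.py | grep -A3 -E "pos|force"
```

```text
clock: 5.3
position: [0.4312, -0.1321, -0.0141]
ee_rot: [3.142, 0.001, -0.0]
force: [-0.4, -0.4, -0.0]
width: 0.006
gripper_force: 0.0
clock: 5.5
position: [0.4312, -0.1321, -0.0162]
ee_rot: [-3.142, -0.001, 0.0]
force: [0.8, -0.2, -0.1]
width: 0.006
gripper_force: 0.0
position: [0.4312, -0.1321, -0.0182]
ee_rot: [-3.142, -0.001, 0.0]
force: [-0.1, 0.1, -0.5]
width: 0.002
gripper_force: 0.0
```

No bench contact even at TCP z = -0.018, so the tips sit at least 18 mm up when shut. I'll push at TCP z ≈ -0.014, which puts the tips about 4–10 mm above the bench.

Scaled: 0.012 m is 0.24, 0.006 m is 0.12.

```bash
echo '[0,0,-0.06,0,0,0.24,0,0,0,0,0.24,0,0,0,0,0.12,0,0,0,0,0.12,0,0,0,0,0.12,0,0,0,0,0.12,0,0,0,0,0.12,0,0,0,0,0.12,0,0,0,0,0,0,0,0,0]' | python3 nudge.py; python3 - <<'E'
from tr import *
d=arm.get_image("scene");p=fit(d,(.54,-.217,-.08))
E
```

```text
clock: 6.7
position: [0.4928, -0.1321, -0.0149]
ee_rot: [3.141, 0.001, 0.003]
force: [0.3, -0.2, -0.1]
width: 0.004
gripper_force: 0.0
tray [ 0.549 -0.212 -0.078] cost -1.79 left (np.float64(0.561), np.float64(-0.063)) right (np.float64(0.538), np.float64(-0.362))
```

Scaled: 0.007 m is 0.14.

```bash
echo '[0.14,0,0,0,0,0.14,0,0,0,0,0.14,0,0,0,0,0.14,0,0,0,0,0.14,0,0,0,0,0,0,0,0,0]' | python3 nudge.py; echo '[-0.6,0,0,0,0,-0.6,0,0,0,0,0,0,-1,0,0,0,0.8,-0.4,0,0,0,0.9,0,0,0,0,0.9,0,0,0,0,0.9,0,0,0,0,0.9,0,0,0,0,0.9,0,0,0,0,0.6,0,0,0]' | python3 nudge.py; python3 - <<'E'
from tr import *
d=arm.get_image("top");p=fit(d,(.56,-.217,-.2));draw("pics/t3.png",d,p)
d=arm.get_image("scene");p=fit(d,(.56,-.217,-.2))
E
```

```text
clock: 7.35
position: [0.5281, -0.132, -0.0149]
ee_rot: [3.141, 0.002, 0.003]
force: [-0.0, 0.1, 0.4]
width: 0.003
gripper_force: 0.1
clock: 8.35
position: [0.4659, -0.4318, 0.0554]
ee_rot: [3.139, -0.003, 0.002]
force: [0.7, -1.2, 0.0]
width: 0.003
gripper_force: 0.0
tray [ 0.563 -0.225 -0.254] cost -3.87 left (np.float64(0.601), np.float64(-0.08)) right (np.float64(0.526), np.float64(-0.37))
tray [ 0.57  -0.217 -0.248] cost -2.42 left (np.float64(0.607), np.float64(-0.072)) right (np.float64(0.533), np.float64(-0.362))
```

View pics/t3.png

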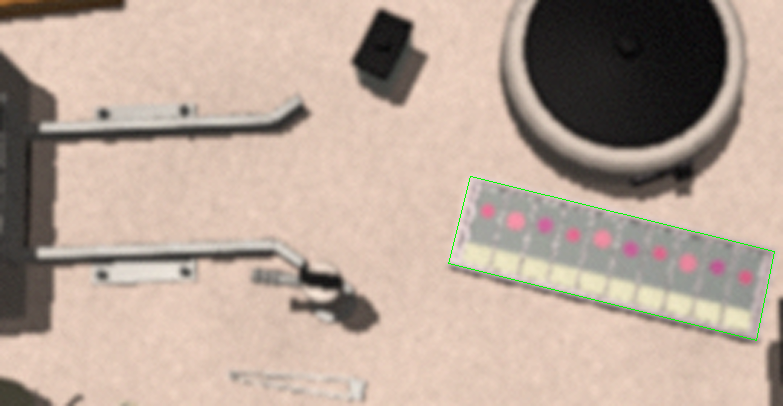

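The fit sits well on the tray. Its corners in the crop are (471,177), (773,251), (757,340) and (449,265), and yaw is -0.254. The axis aims at the mouth and clears the bath by about 20 mm and the tap flange by about 30 mm. Next I'll turn the tool in line with the tray, go behind its trailing end and push.

Scaled: 0.0425 m is 0.85, -0.0255 m is -0.51, 0.127 rad / 4 = 0.0318.

```bash
echo '[0,0,0,0.0318,0,0,0,0,0.0318,0,0.85,-0.51,0,0,0,0,0,0.6,0,0,0,0,0.6,0,0,0,0,0.18,0,0,0,-0.24,0,0,0,0,-0.24,0,0,0,0,-0.12,0,0,0,0,0,0,0,0]' | python3 nudge.py; echo '[0,-0.2,0,0,0,0,-0.2,0,0,0,0,-0.2,0,0,0,0,-0.2,0,0,0,0,-0.2,0,0,0,0,0,0,0,0]' | python3 nudge.py; python3 - <<'E'
from tr import *
d=arm.get_image("top");p=fit(d,(.574,-.18,-.254))
E
```

```text
clock: 9.45
position: [0.5234, -0.3824, -0.0125]
ee_rot: [-3.117, 0.393, -0.004]
force: [0.6, 0.9, 0.2]
width: 0.006
gripper_force: 0.0
clock: 10.05
position: [0.5352, -0.3346, -0.0133]
ee_rot: [3.116, -0.395, 0.002]
force: [-0.2, -1.0, 3.1]
width: 0.008
gripper_force: 1.3
tray [ 0.574 -0.185 -0.248] cost -3.13 left (np.float64(0.611), np.float64(-0.04)) right (np.float64(0.537), np.float64(-0.331))
```

Scaled: -0.01 m is -0.2.

```bash
echo '[0,-0.2,0,0,0,0,-0.2,0,0,0,0,-0.2,0,0,0,0,-0.2,0,0,0,0,-0.2,0,0,0,0,-0.2,0,0,0,0,0,0,0,0]' | python3 nudge.py; python3 - <<'E'
from tr import *
d=arm.get_image("top");p=fit(d,(.589,-.127,-.248))
E
```

```text
clock: 10.8
position: [0.5496, -0.2768, -0.0137]
ee_rot: [-3.117, 0.395, -0.001]
force: [1.3, 0.0, 3.1]
width: 0.005
gripper_force: 1.2
tray [ 0.589 -0.127 -0.256] cost -3.11 left (np.float64(0.627), np.float64(0.018)) right (np.float64(0.551), np.float64(-0.272))
```

Scaled: 0.015 m is 0.3, -0.012 m is -0.24.

```bash
echo '[0,0.24,0,0,0,0.3,0,0,0,0,0,-0.24,0,0,0,0,-0.2,0,0,0,0,-0.2,0,0,0,0,-0.2,0,0,0,0,-0.2,0,0,0,0,0,0,0,0]' | python3 nudge.py; python3 - <<'E'
from tr import *
d=arm.get_image("top");p=fit(d,(.595,-.09,-.22))
E
```

```text
clock: 11.65
position: [0.5743, -0.2397, -0.014]
ee_rot: [-3.116, 0.392, 0.0]
force: [-0.2, 0.5, 0.0]
width: 0.005
gripper_force: 0.0
tray [ 0.597 -0.085 -0.237] cost -3.08 left (np.float64(0.632), np.float64(0.061)) right (np.float64(0.561), np.float64(-0.231))
```

Scaled: -0.01 m is -0.2.

```bash
echo '[0,-0.2,0,0,0,0,-0.2,0,0,0,0,-0.2,0,0,0,0,-0.2,0,0,0,0,-0.2,0,0,0,0,0,0,0,0]' | python3 nudge.py; python3 - <<'E'
from tr import *
d=arm.get_image("top");p=fit(d,(.606,-.04,-.2));draw("pics/t4.png",d,p)
E
```

```text
clock: 12.3
position: [0.587, -0.1913, -0.014]
ee_rot: [-3.115, 0.392, -0.0]
force: [0.3, -0.6, 1.1]
width: 0.006
gripper_force: 0.0
tray [ 0.606 -0.033 -0.216] cost -2.9 left (np.float64(0.638), np.float64(0.113)) right (np.float64(0.574), np.float64(-0.18))
```

View pics/t4.png

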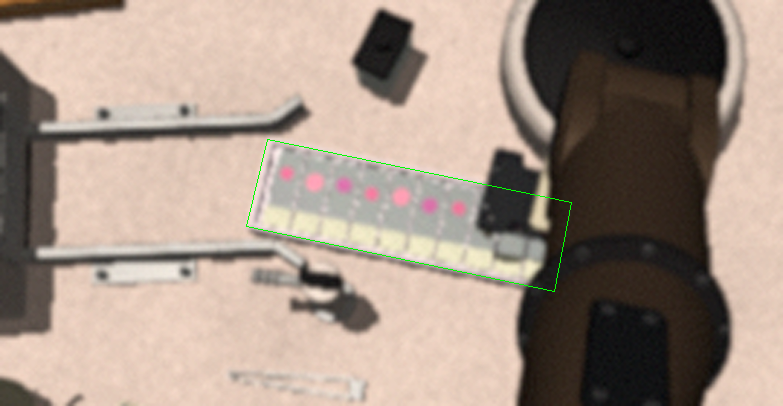

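The left end is inside the mouth, with its corners at (268,140) and (247,226), clear of both rails and the tap. I'll keep pushing with the offset contact.

Scaled: -0.01 m is -0.2.

```bash
echo '[0,-0.2,0,0,0,0,-0.2,0,0,0,0,-0.2,0,0,0,0,-0.2,0,0,0,0,-0.2,0,0,0,0,0,0,0,0]' | python3 nudge.py; python3 - <<'E'
from tr import *
d=arm.get_image("top");p=fit(d,(.614,.015,-.19))
E
```

```text
clock: 12.95
position: [0.5994, -0.1429, -0.014]
ee_rot: [-3.115, 0.392, -0.0]
force: [0.2, 0.1, -0.2]
width: 0.006
gripper_force: 0.1
tray [ 0.615  0.015 -0.183] cost -2.58 left (np.float64(0.642), np.float64(0.162)) right (np.float64(0.588), np.float64(-0.133))
```

Scaled: -0.043 m is -0.86, -0.04 m is -0.8.

```bash
echo '[0,0.7,0,0,0,-0.86,0,0,0,0,-0.86,0,0,0,0,0,-0.8,0,0,0,0,0,0,0,0]' | python3 nudge.py; echo '[0.16,0,0,0,0,0.16,0,0,0,0,0.12,0,0,0,0,0.12,0,0,0,0,0.12,0,0,0,0,0.12,0,0,0,0,0,0,0,0,0]' | python3 nudge.py; python3 - <<'E'
from tr import *
d=arm.get_image("top");p=fit(d,(.618,.015,-.13))
E
```

```text
clock: 13.5
position: [0.517, -0.1137, -0.0138]
ee_rot: [-3.114, 0.388, 0.0]
force: [0.5, 1.2, 0.4]
width: 0.008
gripper_force: 0.0
clock: 14.2
position: [0.5567, -0.13, -0.014]
ee_rot: [3.116, -0.397, 0.002]
force: [-0.7, -0.9, 0.5]
width: 0.003
gripper_force: 0.1
tray [ 0.622  0.016 -0.061] cost -2.38 left (np.float64(0.631), np.float64(0.166)) right (np.float64(0.613), np.float64(-0.134))
```

Scaled: 0.04 m is 0.8, -0.03 m is -0.6, 0.146 rad / 4 = 0.0365.

```bash
echo '[-0.6,0,0,0,0,0,0.8,0,0,0,0,0.4,0,0.0365,0,0.68,0,0,0,0,0.68,0,0,0,0,0,-0.6,0,0,0,0,-0.3,0,0,0,0,0,0,0,0]' | python3 nudge.py; echo '[-0.08,-0.18,0,0,0,-0.08,-0.18,0,0,0,-0.08,-0.18,0,0,0,-0.08,-0.18,0,0,0,-0.08,-0.18,0,0,0,0,0,0,0,0]' | python3 nudge.py; python3 - <<'E'
from tr import *
d=arm.get_image("top");p=fit(d,(.618,.04,-.1))
E
```

```text
clock: 15.05
position: [0.5923, -0.1608, -0.0142]
ee_rot: [-3.079, 0.615, 0.0]
force: [-0.7, 0.3, -0.3]
width: 0.008
gripper_force: 0.0
clock: 15.65
position: [0.5905, -0.1135, -0.0139]
ee_rot: [-3.079, 0.62, 0.001]
force: [-0.8, 0.3, 2.1]
width: 0.007
gripper_force: 0.4
tray [ 0.628  0.042 -0.096] cost -2.5 left (np.float64(0.642), np.float64(0.191)) right (np.float64(0.613), np.float64(-0.108))
```

Scaled: 0.0184 m is 0.368, -0.011 m is -0.22.

```bash
echo '[0.1,0.22,0,0,0,0.368,-0.156,0,0,0,-0.1,-0.22,0,0,0,-0.08,-0.18,0,0,0,-0.08,-0.18,0,0,0,-0.08,-0.18,0,0,0,-0.08,-0.18,0,0,0,0,0,0,0,0]' | python3 nudge.py; python3 - <<'E'
from tr import *
d=arm.get_image("top");p=fit(d,(.63,.08,-.1))
E
```

```text
clock: 16.5
position: [0.6096, -0.0735, -0.014]
ee_rot: [-3.079, 0.619, 0.001]
force: [-0.7, -0.1, 0.3]
width: 0.005
gripper_force: 0.5
tray [ 0.627  0.084 -0.109] cost -1.94 left (np.float64(0.644), np.float64(0.233)) right (np.float64(0.611), np.float64(-0.065))
```

Scaled: 0.0203 m is 0.406, -0.009 m is -0.18.

```bash
echo '[0.08,0.18,0,0,0,0.406,-0.172,0,0,0,-0.08,-0.18,0,0,0,-0.08,-0.18,0,0,0,-0.08,-0.18,0,0,0,-0.08,-0.18,0,0,0,-0.08,-0.18,0,0,0,0,0,0,0,0]' | python3 nudge.py; python3 - <<'E'
from tr import *
d=arm.get_image("top");p=fit(d,(.63,.12,-.07))
E
```

```text
clock: 17.35
position: [0.634, -0.0408, -0.0123]
ee_rot: [3.075, -0.625, 0.011]
force: [6.6, -11.7, 5.7]
width: 0.002
gripper_force: 5.8
tray [ 0.659  0.114 -0.116] cost -1.76 left (np.float64(0.676), np.float64(0.263)) right (np.float64(0.641), np.float64(-0.035))
```

Force is up to about 13 N and the fit is doubtful, so I'll stop, back off slightly and look.

The rows are not in the units I measure in: shifts go in shares of 50 mm and turns go in shares of 4 rad. I convert before sending: 0.009 m is 0.18, 0.004 m is 0.08.

```bash
echo '[0.08,0.18,0,0,0,0,0,0,0,0]' | python3 nudge.py; python3 - <<'E'
from tr import *
d=arm.get_image("top")
for p0 in((.63,.115,-.1),(.63,.11,-.05),(.632,.115,0)): p=fit(d,p0)
draw("pics/t5.png",d,p)
E
```

```text
clock: 17.6
position: [0.6303, -0.0477, -0.0141]
ee_rot: [3.078, -0.625, -0.002]
force: [-0.2, 0.3, -0.9]
width: 0.007
gripper_force: 0.0
tray [ 0.66   0.113 -0.105] cost -1.85 left (np.float64(0.675), np.float64(0.262)) right (np.float64(0.644), np.float64(-0.036))
tray [ 0.659  0.113 -0.109] cost -1.85 left (np.float64(0.675), np.float64(0.263)) right (np.float64(0.643), np.float64(-0.036))
tray [ 0.659  0.113 -0.111] cost -1.85 left (np.float64(0.675), np.float64(0.263)) right (np.float64(0.642), np.float64(-0.036))
```

View pics/t5.png

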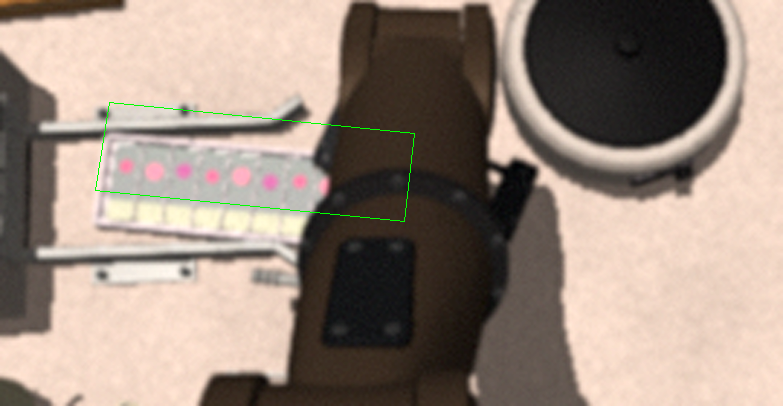

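The tray's left end corners are at (110,137) and (97,228), with yaw about -0.11. It is wedged between the far rail and the near kink, and the fit had latched onto the far rail. I'll bring the finger round to the robot's side of the trailing end, with the gripper turned to stay clear of the tap, and straighten the tray by a sideways push.

Scaled: -0.042 m is -0.84, 0.0368 m is 0.736, 0.145 rad / 4 = 0.0363.

```bash
echo '[0.312,0.736,0,0,0,-0.84,0.36,0,0,0,-0.82,0.34,0,0,0,0,0,0,0.0363,0,0,0,0,0.0363,0,0,0,0,0.035,0,0,0,0,0.035,0,0,0,0,0.035,0,0,0,0,0.035,0,0,0,0,0,0]' | python3 nudge.py; python3 - <<'E'
from tr import *
from scipy.spatial.transform import Rotation as R
o=arm.observe();print(R.from_rotvec(o["ee_rot"]).as_matrix().round(3),np.array(o["joints"]).round(2))
d=arm.get_image("top")
# corners as seen in the last picture
f=np.array([[110,137],[97,228],[320,160],[300,242]])/2.9+[160,130]
print(ray(d,f,.022).round(3))
p=fit(d,(.627,.112,-.11))
E
```

```text
clock: 18.65
position: [0.5406, -0.0852, -0.0144]
ee_rot: [2.547, -1.838, -0.003]
force: [-0.3, 0.4, 0.1]
width: 0.007
gripper_force: 0.0
[[ 0.315 -0.949 -0.001]
 [-0.949 -0.315  0.001]
 [-0.001  0.001 -1.   ]] [-0.14  0.59  0.27  1.98 -0.27  0.61 -2.51]
[[0.684 0.254 0.022]
 [0.595 0.263 0.022]
 [0.66  0.052 0.022]
 [0.581 0.07  0.022]]
tray [ 0.628  0.115 -0.093] cost -2.43 left (np.float64(0.642), np.float64(0.265)) right (np.float64(0.614), np.float64(-0.034))
```

Scaled: -0.029 m is -0.58, -0.0095 m is -0.19.

```bash
echo '[-0.58,-0.19,0,0,0,-0.58,-0.19,0,0,0,0,0,0,0,0,0.05,-0.152,0,0,0,0.05,-0.152,0,0,0,0.05,-0.152,0,0,0,0.05,-0.152,0,0,0,0,0,0,0,0]' | python3 nudge.py; python3 - <<'E'
from tr import *
d=arm.get_image("top");p=fit(d,(.63,.112,-.07));p=fit(d,(.63,.112,0.))
E
```

```text
clock: 19.5
position: [0.5744, -0.0266, -0.014]
ee_rot: [2.548, -1.838, 0.002]
force: [0.8, -0.8, 0.7]
width: 0.0
gripper_force: 0.4
tray [ 0.662  0.098 -0.056] cost -1.41 left (np.float64(0.671), np.float64(0.248)) right (np.float64(0.654), np.float64(-0.052))
tray [ 0.664  0.118 -0.049] cost -1.71 left (np.float64(0.671), np.float64(0.268)) right (np.float64(0.656), np.float64(-0.032))
```

Scaled: -0.0047 m is -0.094, -0.003 m is -0.06.

```bash
sed -i 's/cost=lambda p:-np.mean(\(.*\))$/cost=lambda p:-np.mean(\1)+1e4*max(0,abs(p[0]-PX)-.014)**2*10/; s/^import sys/import sys\nPX=.625/' tr.py; grep -n "cost=" tr.py; echo '[0.03,-0.094,0,0,0,0.02,-0.06,0,0,0,0,0,0,0,0]' | python3 nudge.py; python3 - <<'E'
from tr import *
d=arm.get_image("top");p=fit(d,(.628,.112,-.03));p=fit(d,(.628,.112,0.02))
d=arm.get_image("scene");p=fit(d,(.634,.115,-.03))
E
```

```text
26:    cost=lambda p:-np.mean(np.clip(m(ring(p,.004))-m(ring(p,-.002)),-4,4))+1e4*max(0,abs(p[0]-PX)-.014)**2*10
clock: 19.85
position: [0.5815, -0.0255, -0.014]
ee_rot: [-2.548, 1.837, -0.0]
force: [-0.5, -1.1, 0.1]
width: 0.002
gripper_force: 0.6
tray [ 0.634  0.12  -0.   ] cost -1.24 left (np.float64(0.634), np.float64(0.27)) right (np.float64(0.634), np.float64(-0.03))
tray [0.634 0.12  0.   ] cost -1.24 left (np.float64(0.634), np.float64(0.27)) right (np.float64(0.634), np.float64(-0.03))
tray [ 0.639  0.123 -0.005] cost -1.64 left (np.float64(0.64), np.float64(0.273)) right (np.float64(0.639), np.float64(-0.027))
```

Scaled: 0.0475 m is 0.95, 0.0285 m is 0.57, -0.145 rad / 4 = -0.0363.

```bash
echo '[-0.19,0.57,0,0,0,0.95,0.316,0,0,0,0,0,0,-0.0363,0,0,0,0,-0.0363,0,0,0,0,-0.035,0,0,0,0,-0.035,0,0,0,0,-0.035,0,0,0,0,-0.035,0,0,0,0,0,0]' | python3 nudge.py; python3 - <<'E'
from tr import *
d=arm.get_image("top");p=fit(d,(.63,.12,0.))
d=arm.get_image("scene");p=fit(d,(.635,.12,0))
E
echo '[0.77,-0.33,0,0,0,0.77,-0.33,0,0,0,-0.12,-0.28,0,0,0,-0.08,-0.18,0,0,0,-0.08,-0.18,0,0,0,0,0,0,0,0]' | python3 nudge.py
```

```text
clock: 20.85
position: [0.5515, -0.0753, -0.0137]
ee_rot: [-3.079, 0.619, -0.001]
force: [0.4, 0.1, 0.6]
width: 0.005
gripper_force: 0.0
tray [0.635 0.12  0.003] cost -2.2 left (np.float64(0.634), np.float64(0.27)) right (np.float64(0.635), np.float64(-0.03))
tray [ 0.639  0.122 -0.002] cost -1.95 left (np.float64(0.64), np.float64(0.272)) right (np.float64(0.639), np.float64(-0.028))
clock: 21.55
position: [0.6333, -0.0381, -0.014]
ee_rot: [-3.079, 0.621, 0.002]
force: [0.0, -0.5, 0.1]
width: 0.007
gripper_force: 0.0
```

The tray is straight and centred (0.635, 0.120, yaw 0.00). I'll push it home slowly and watch the force.

Scaled: -0.009 m is -0.18, -0.004 m is -0.08.

```bash
echo '[-0.08,-0.18,0,0,0,-0.08,-0.18,0,0,0,-0.08,-0.18,0,0,0,0,0,0,0,0]' | python3 nudge.py;  echo '[-0.06,-0.13,0,0,0,-0.06,-0.13,0,0,0,0,0,0,0,0]' | python3 nudge.py; python3 - <<'E'
from tr import *
d=arm.get_image("top");p=fit(d,(.63,.165,0.))
d=arm.get_image("scene");p=fit(d,(.635,.165,0))
E
```

```text
clock: 21.95
position: [0.6338, -0.0079, -0.0139]
ee_rot: [-3.079, 0.619, 0.0]
force: [-0.6, 0.7, 0.8]
width: 0.004
gripper_force: 0.5
clock: 22.25
position: [0.6334, 0.0054, -0.014]
ee_rot: [-3.079, 0.621, 0.0]
force: [-0.7, -1.2, 1.7]
width: 0.007
gripper_force: 0.8
tray [0.611 0.165 0.01 ] cost -0.98 left (np.float64(0.609), np.float64(0.315)) right (np.float64(0.612), np.float64(0.015))
tray [ 0.64   0.166 -0.011] cost -1.28 left (np.float64(0.642), np.float64(0.316)) right (np.float64(0.638), np.float64(0.016))
```

Scaled: -0.0055 m is -0.11, -0.0024 m is -0.048.

```bash
for i in 1 2 3; do echo '[-0.048,-0.11,0,0,0,0,0,0,0,0]' | python3 nudge.py | grep -E "pos|force:"; done
```

```text
position: [0.6333, 0.0104, -0.014]
force: [-0.4, -2.5, -0.0]
gripper_force: 1.1
position: [0.6332, 0.0167, -0.014]
force: [-0.5, -2.9, 0.3]
gripper_force: 1.2
position: [0.6331, 0.023, -0.014]
force: [-0.7, -2.4, 0.2]
gripper_force: 1.1
```

Scaled: -0.0037 m is -0.074, -0.0016 m is -0.032.

```bash
echo '[-0.032,-0.074,0,0,0,0,0,0,0,0]' | python3 nudge.py | grep -E "pos|force:"; echo '[-0.032,-0.074,0,0,0,0,0,0,0,0]' | python3 nudge.py | grep -E "pos|force:"
```

```text
position: [0.6331, 0.0252, -0.014]
force: [-0.1, -3.5, 2.1]
gripper_force: 2.3
position: [0.6332, 0.0259, -0.0139]
force: [-0.7, -12.1, 2.5]
gripper_force: 5.4
```

Force has risen to 12 N with no further motion at y ≈ 0.026, where the tray's far end should meet the blower. I'll back off, clear the view and check.

Scaled: -0.05 m is -1, 0.043 m is 0.86.

```bash
echo '[0.16,0.36,0,0,0,0.32,0.74,0,0,0,0.2,0.46,0,0,0,0,0,-1,0,0,0,0,-1,0,0,0,0,-1,0,0,-0.36,0.86,0,0,0,-0.36,0.86,0,0,0,-0.36,0.86,0,0,0,0,1,0,0,0]' | python3 nudge.py; echo '[0,0.9,0,0,0,0,0.9,0,0,0,0,0,0,0,0]' | python3 nudge.py; python3 - <<'E'
import tr; from tr import *
tr.PX=.632
d=arm.get_image("top")
for p0 in((.632,.18,0),(.632,.177,.03)): fit(d,p0)
e=arm.get_image("scene");p=fit(e,(.637,.18,0))
# blower face: sharp change along bay axis beyond the tray (top view), heights of bench
f=np.array([[25,150],[28,240]])/2.9+[160,130]; print(ray(d,f,0.).round(3))
# brightness profile along bay at tray-top height
for x in(.612,.65):
    q=proj(d,[[x,y,.022] for y in np.arange(.29,.36,.004)]); g=cv2.cvtColor(d["image"],cv2.COLOR_BGR2GRAY).astype(np.float32)
    print(x,cv2.remap(g,q[:,:1].astype(np.float32),q[:,1:].astype(np.float32),1).ravel().astype(int))
E
```

```text
clock: 24.35
position: [0.5131, -0.1971, 0.1362]
ee_rot: [-3.078, 0.617, 0.001]
force: [0.9, -1.0, 0.6]
width: 0.005
gripper_force: 0.0
clock: 24.65
position: [0.4766, -0.2884, 0.1364]
ee_rot: [3.074, -0.636, 0.0]
force: [0.1, -0.5, 0.1]
width: 0.011
gripper_force: 0.0
tray [ 0.636  0.181 -0.014] cost -2.3 left (np.float64(0.638), np.float64(0.331)) right (np.float64(0.634), np.float64(0.031))
tray [ 0.636  0.181 -0.014] cost -2.3 left (np.float64(0.638), np.float64(0.331)) right (np.float64(0.634), np.float64(0.031))
tray [ 0.641  0.183 -0.012] cost -1.72 left (np.float64(0.643), np.float64(0.333)) right (np.float64(0.639), np.float64(0.033))
[[0.678 0.344 0.   ]
 [0.588 0.336 0.   ]]
0.612 [138 128 140 143 144 146 115  65  48  43  44  40  36  36  37  37  39  39]
0.65 [108 107 108 102 104 106 109  97  63  44  43  31  34  37  36  36  37  39]
```

The checks agree. The trailing end sits 62 mm out of the mouth (60 expected when home), it came to a hard stop there, it is about 8 mm off the centre line, and it is tilted about 0.03 rad to the bay. The arm is clear, so I'm handing in.

```bash
python3 -c "
from cell import arm
print(arm.sign_off())"
```

```text
the job is handed in; nothing more can be done
None
```

I pushed the tray into the dryer bay and handed the job in at about 25 s. By my last camera fit it is home against the blower, about 8 mm off the centre line and about 0.03 rad off the bay's axis; no verdict came back.

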